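Close the open well of the block heater

TASK

One of the three wells of the blue bench heater has been left open. Take the spare steel lid that lies on the worktop and set it down, without dropping it, flat and centred over the open well so that the well is fully covered; leave the two lids that are already on the heater where they are.

Things in the scene. Friction and masses are not known exactly. Their poses are not given: they have to be found in the camera images.
- heater: Fixed blue bench heater, flat dark metal top: 130 mm deep (x), 356 long (y), 85 high; control panel on its front (-x). Three wells 70 mm across in a row along y at -112, 0, +112 mm (x = 0). Two, varying, are covered by lids; the third is open, a small glass beaker inside, below the top. A lid lies on the top (underside at z = 85 mm); nothing guides it. Origin: centre of the underside, on the worktop.
- spare_lid: The spare lid, lying loose on the worktop to the right of the heater: stainless disc lid, 96 mm across and 4 mm thick, with a round black knob 23 mm across standing up on its centre (4 to 26 mm above the underside); 0.16 kg; origin at the centre of the underside, z up.
- lid_a: One of the two lids already on the heater: stainless disc lid, 96 mm across and 4 mm thick, with a round black knob 23 mm across standing up on its centre (4 to 26 mm above the underside); 0.16 kg; origin at the centre of the underside, z up.
- lid_b: The other lid already on the heater: stainless disc lid, 96 mm across and 4 mm thick, with a round black knob 23 mm across standing up on its centre (4 to 26 mm above the underside); 0.16 kg; origin at the centre of the underside, z up.
Mind the look-alikes: they are no part of the job. What is shaped like the spare_lid but purple or yellow is not meant.

How it is judged:
By the outcome, as a careful person would: the job done as asked, in the order asked, and still so for the second after the job is handed in, with the robot touching nothing.
It also fails if it takes over 35 s, if anything falls off the work surface, if the arm or the gripper's body presses on something with over 40 N, if the wrist force passes 120 N, or if a joint passes its speed limit or range.

ROBOT

A 6-joint arm with a two-finger parallel gripper is mounted at the origin on a cart in front of the work surface, level with it; the furniture and walls round the work are solid. World frame = base frame: x ahead of the robot, y to its left, z up, the work surface at z = 0. Lengths are in m, angles in rad, forces in N, time in s.
With the tool pointing down it reaches from about 0.275 to 0.775 m from the base axis. Payload 14.6 kg.
Tool frame: the origin (TCP) lies at the very end of the fingers, on their centre line; the grasp point (between the pads) lies 19 mm behind it; z points along the fingers, y is the line along which they close (so a half turn about z gives the same grasp; the last joint's range is limited). The gripper opens to 85 mm and grips with 20 to 120 N. Pads are 22 mm wide; open, the fingers measure 114 mm over their backs; the gripper's body (76 mm by 85 mm) begins 54 mm behind the grasp point. The pads swing forward as they close: fully open they stand 13 mm farther back than shut.
Start: joints at [-1.414, 0.263, -0.048, 1.259, 0, 1.415], TCP at [0.161, -0.5, 0.231] pointing down, gripper open.
Joint ranges: [-2.65, 2.65], [-0.89, 1.7], [-1.18, 1.37], [-2.13, 2.11], [-1.35, 1.29], [-3.14, 3.14]. Speed limits (rad/s): [1.89, 1.89, 2.57, 2.79, 3.14, 3.14].

INTERFACE

Orientations are given as a rotation vector (axis times angle).
In Python, from workcell import bot, viewer gives the robot as it stands.
- The arm moves only by the shell command python3 -m jog 'ROWS' [OPENING] [FORCE]. ROWS is text: rows parted by semicolons, each of 6 numbers parted by spaces: the shift along the tool's x, y, z in units of 0.15 m (1.0 is 0.15 m), then the turn, a rotation vector about the tool's x, y, z in units of 45 degrees (1.0 is 45 degrees). In form: x y z wx wy wz; .... A call has 1 to 20 rows; each row shifts and turns the commanded pose from where the row before left it, along the tool's axes as they then stand; what a row does not reach is not made up. A row lasts 1/10 s, in which the tool goes at most 50 mm and 8.59 degrees, less where a joint would pass 70% of its speed; a pose out of reach is approached as far as the arm can. A call with a number of a shift or a turn outside -1 to 1 is refused whole. A call with a gripper value outside its range is refused whole. OPENING is the gripper command: -1 is shut, 1 is fully open, values between are in proportion, set as the call begins (- or left out, the last holds). The fingers move at their own pace and stop on an object; FORCE is the grip in N (left out, the last holds). Time passes only in rows, so rows that do not move let the fingers close. It gives the time, the measured TCP pose, the force, the opening and the grip force at its end, in the units of the state.
- bot.get_state(): the state, without advancing time (a new reading comes with each control period).
- viewer.snapshot(name): name is "scene" or "side" or "wrist"; returns a dict with "img" (420x560x3 uint8, blue, green, red), "intrinsics" (3x3 intrinsics, pixels), "eye" and "rotation" of the camera in the world. Camera axes: x right, y down, z forward; pixel columns grow to the right and rows downward; lengths in m; the calibration is good to about 2 mm. A picture is of the moment at which its call begins. There is no depth.
- bot.sign_off(): hands the job in; it is judged then, once.
The state is a dict: "clock": time; "joints": joint angles; "dq": joint speeds; "effort": joint torques, N m; "tcp_pos": TCP position; "tcp_rot": TCP orientation; "wrist_force": force on the tool from outside, world axes, zero at the start; "ft_torque": the same for the moment, N m; "finger_gap": opening from 0.0 (shut) to 1.0 (fully open); "grasp_force": force on a finger pad.
Only numpy, scipy, OpenCV 4.12 (cv2) and the standard library are available. Lean on these libraries where they do the work, as an engineer would, in place of code of your own. Each camera call takes 0.05 s, during which the arm holds its last target. There are 200 camera calls.

## Working session

There is one attempt and no reset: what is moved stays moved. The work goes in short steps, Python scripts to look and compute and a shell command to move; the robot and the scene stay as the last step left them, time stands still between calls to the robot, and variables do not carry over. Pictures are saved under pics/ and viewed, at most 10 in all, crops included, and the job is handed in when it is done.

```bash
mkdir -p pics; cat > h.py <<'E'
import numpy as np, cv2
from workcell import bot, viewer
def snap(n,f):
    s=viewer.snapshot(n); cv2.imwrite('pics/'+f+'.png',s['img']); np.savez('pics/'+f,K=s['intrinsics'],e=s['eye'],R=s['rotation']); return s
def ray(f,uv,z):
    d=np.load('pics/'+f+'.npz'); v=np.linalg.solve(d['K'],[uv[0],uv[1],1.]); 
    a=d['R']@v; e=d['e']; return e+a*(z-e[2])/a[2]
E
python3 - <<'E'
from h import *
for n in ['scene','side']:
    s=snap(n,n+'1'); print(n,s['eye'],s['rotation'].round(3).tolist())
s=bot.get_state();print(s)
a=np.hstack([cv2.imread('pics/scene1.png'),cv2.imread('pics/side1.png')])
E
```

```text
scene [-0.20387569  0.68084818  0.75565002] [-0.922, 2.268, -1.305]
side [0.13091825 0.75857068 0.77496078] [-0.55, 2.535, -1.335]
{'clock': 0.1, 'joints': array([-1.41429398e+00,  2.63457831e-01, -4.88356402e-02,  1.25938672e+00,
        7.69256036e-06,  1.41549346e+00]), 'dq': array([-0.0016529 , -0.00040971,  0.00170179, -0.0004031 , -0.00207873,
        0.00077272]), 'effort': array([ 3.78279743e-03, -6.38575673e+01,  3.85063791e+01,  9.96162387e-03,
       -1.91767617e-04, -8.19672351e-06]), 'tcp_pos': array([ 0.16101834, -0.49946188,  0.23089601]), 'tcp_rot': array([-3.10261759e+00, -4.87663565e-01, -1.12476162e-05]), 'wrist_force': array([ 0.14500054, -0.26622997,  0.15725081]), 'ft_torque': array([0.04678492, 0.00721977, 0.00736256]), 'grasp_force': 0.0, 'finger_gap': 0.9989954678844011}
```

View pics/scene1.png

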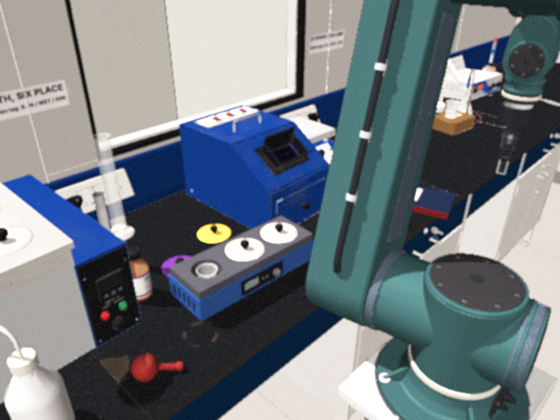

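View pics/side1.png

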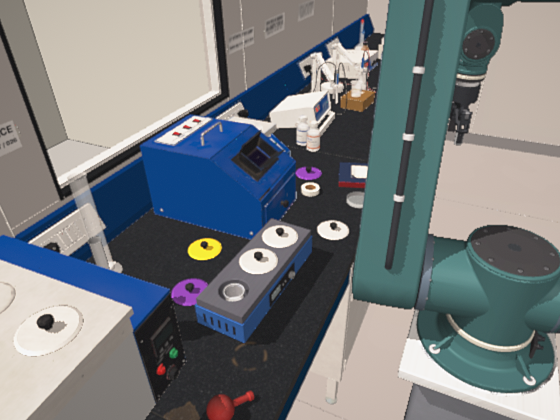

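The side view shows the spare lid at about (333,230) and the open well at (234,291), the +y end. Heater lids are at (259,260) and (280,236). A yellow and two purple lids are decoys.

```bash
sed -i "s/a=d\['R'\]@v/a=cv2.Rodrigues(d['R'])[0]@v/" h.py; python3 - <<'E'
from h import *
im=cv2.imread('pics/side1.png')
c=cv2.resize(im[180:350,180:380],None,fx=4,fy=3.5,interpolation=cv2.INTER_CUBIC)
cv2.imwrite('pics/c1.png',c[:600])
# white lid ellipses
m=(im.min(2)>150).astype('uint8'); m[:180]=0;m[350:]=0;m[:,:190]=0;m[:,380:]=0
for k in cv2.findContours(m,0,1)[0]:
    if cv2.contourArea(k)>80: print(cv2.boundingRect(k),cv2.fitEllipse(cv2.convexHull(k)))
for n,uv,z in [('spare',(333,230.5),.004),('A',(280,237),.089),('B',(258,261),.089),('well',(233.5,291.5),.085)]: print(n,ray('side1',uv,z))
for n,uv,z in [('A',(278.5,233),.089),('B',(244,250),.089),('well',(206,269.5),.085)]: print(n,ray('scene1',uv,z))
E
```

```text
(352, 303, 28, 47) ((364.1706848144531, 356.81573486328125), (26.842491149902344, 113.2215347290039), 10.48880386352539)
(319, 284, 31, 66) ((368.2521057128906, 223.06130981445312), (14.233036994934082, 139.2444610595703), 0.0)
(224, 283, 21, 19) ((233.66615295410156, 291.8043212890625), (18.65865135192871, 21.560667037963867), 68.62678527832031)
(239, 248, 39, 26) ((257.87261962890625, 260.7435607910156), (26.031848907470703, 38.85036849975586), 86.05597686767578)
(262, 225, 36, 23) ((279.39404296875, 236.16961669921875), (22.763208389282227, 36.048919677734375), 89.1841812133789)
(317, 220, 32, 20) ((332.4662170410156, 229.74807739257812), (19.355688095092773, 31.272512435913086), 94.61693572998047)
(347, 196, 16, 12) ((357.09552001953125, 201.15147399902344), (11.708146095275879, 20.808237075805664), 92.537109375)
(301, 183, 19, 14) ((309.8568420410156, 188.78533935546875), (14.25455093383789, 18.508285522460938), 86.97844696044922)
spare [ 0.42649431 -0.23663678  0.004     ]
A [ 0.51251279 -0.04442099  0.089     ]
B [0.52192642 0.06466346 0.089     ]
well [0.52728659 0.17670672 0.085     ]
A [ 0.5141139  -0.04593093  0.089     ]
B [0.52053168 0.06627749 0.089     ]
well [0.52890903 0.17531601 0.085     ]
```

View pics/c1.png

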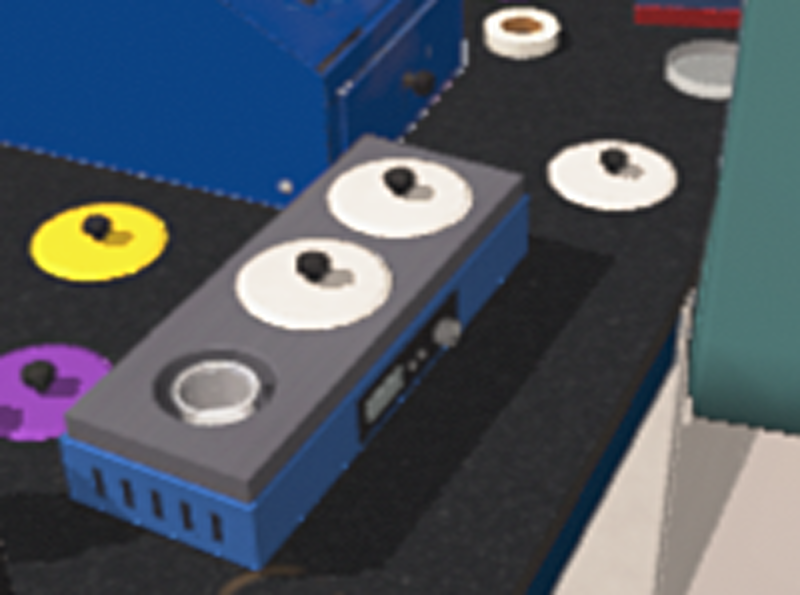

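```bash
python3 -m jog '.1 -.05 0 0 0 0;.2 -.1 0 0 0 0;.2 -.1 0 0 0 0;.2 -.1 0 0 0 0;.2 -.1 0 0 0 0;.2 -.1 0 0 0 0;.2 -.1 0 0 0 0;.2 -.1 0 0 0 0;.2 -.1 0 0 0 0;.2 -.1 0 0 0 0;.2 -.1 0 0 0 0;.1 -.05 0 0 0 0;0 0 0 0 0 0;0 0 0 0 0 0' 1
cat >> h.py <<'E'
def go(x,y,z,yaw=None):
    s=bot.get_state(); R=cv2.Rodrigues(s['tcp_rot'])[0]
    print('tcp',s['tcp_pos'].round(4),'t',s['clock'],'yaw of tool x',np.degrees(np.arctan2(R[1,0],R[0,0])).round(2),'units',((R.T@(np.array([x,y,z])-s['tcp_pos']))/.15).round(3))
    if yaw is not None:
        c,q=np.cos(yaw),np.sin(yaw); T=np.array([[c,q,0],[q,-c,0],[0,0,-1.]])
        print('turn',(cv2.Rodrigues(R.T@T)[0].ravel()/(np.pi/4)).round(3))
E
python3 - <<'E'
from h import *
snap('wrist','w1'); go(.4265,-.2366,.23,0)
im=cv2.imread('pics/w1.png')
m=(im.min(2)>140).astype('uint8')
for k in cv2.findContours(m,0,1)[0]:
    if cv2.contourArea(k)>800:
        e=cv2.fitEllipse(cv2.convexHull(k)); print(e,ray('w1',e[0],.004))
E
```

```text
clock: 1.5
tcp_pos: [0.4244, -0.2408, 0.2312]
tcp_rot: [-3.103, -0.489, 0.001]
wrist_force: [-0.8, -0.2, -0.4]
finger_gap: 1.001
grasp_force: 0.0
tcp [ 0.4241 -0.2413  0.2312] t 1.55 yaw of tool x 17.87 units [ 0.025 -0.025  0.008]
turn [-0.     0.     0.397]
((452.6769714355469, 460.7485046386719), (63.495513916015625, 173.10484313964844), 171.0947265625) [ 0.03827284 -0.6971591   0.004     ]
((572.18896484375, 365.9281921386719), (36.73424530029297, 166.49786376953125), 131.02593994140625) [ 0.28551094 -0.77487745  0.004     ]
((434.2301330566406, 295.3868408203125), (29.17840576171875, 69.5859375), 129.7583465576172) [ 0.33385403 -0.51066462  0.004     ]
((276.3493347167969, 316.7061767578125), (180.93704223632812, 198.5771942138672), 89.59664916992188) [ 0.22936067 -0.30539695  0.004     ]
((534.708984375, 251.83204650878906), (55.1471061706543, 72.48460388183594), 48.267845153808594) [ 0.43838305 -0.61030905  0.004     ]
((53.37105178833008, 238.90335083007812), (176.61968994140625, 198.1554718017578), 109.23204040527344) [0.25465514 0.01994457 0.004     ]
((281.8580017089844, 172.6509552001953), (74.09976959228516, 74.855712890625), 70.84606170654297) [ 0.43565033 -0.24582503  0.004     ]
((472.0074462890625, 103.32191467285156), (54.86272048950195, 61.078067779541016), 49.8640251159668) [ 0.58308765 -0.43346307  0.004     ]
((101.32687377929688, 24.301721572875977), (107.61759185791016, 132.10256958007812), 151.89418029785156) [ 0.53067692 -0.00560196  0.004     ]
```

View pics/w1.png

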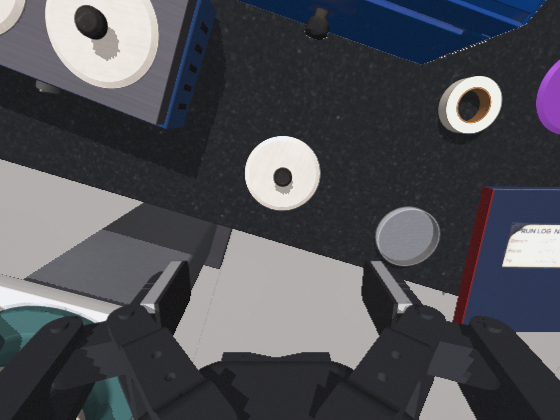

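Wrist view: the spare lid is centred at (282,173) with its knob at (282,177). This differs about 13 mm from the side estimate, so I'll descend part way and re-measure.

```bash
python3 -m jog '0 0 .1 0 0 0;0 0 .2 0 0 0;0 0 .2 0 0 0;0 0 .1 0 0 0;0 0 0 0 0 0;0 0 0 0 0 0;0 0 0 0 0 0'
cat >> h.py <<'E'
def blobs(f,z,amin=800,th=140):
    im=cv2.imread('pics/'+f+'.png'); m=(im.min(2)>th).astype('uint8')
    for k in cv2.findContours(m,0,1)[0]:
        x,y,w,h=cv2.boundingRect(k)
        if cv2.contourArea(k)>amin and x>0 and y>0 and x+w<560 and y+h<420 and 0.6<w/h<1.6:
            e=cv2.fitEllipse(cv2.convexHull(k)); p=[ray(f,np.array(e[0])+d,z) for d in([0,0],[-e[1][0]/2,0],[e[1][0]/2,0])]
            print(np.array(e[0]).round(1),np.array(e[1]).round(1),p[0].round(4),'diam',np.linalg.norm(p[1]-p[2]).round(4))
E
python3 - <<'E'
from h import *
snap('wrist','w2'); go(.4265,-.2366,.23,0)
for f in('w1','w2','side1'): 
    d=np.load('pics/'+f+'.npz'); print(f,d['e'],d['R'],d['K'][0]); blobs(f,.004,250)
im=cv2.imread('pics/w2.png')
E
```

```text
clock: 2.25
tcp_pos: [0.4248, -0.2421, 0.1424]
tcp_rot: [3.102, 0.487, 0.002]
wrist_force: [0.6, -0.2, 0.2]
finger_gap: 0.999
grasp_force: 0.0
tcp [ 0.4248 -0.242   0.1423] t 2.3 yaw of tool x 17.84 units [ 0.022 -0.03  -0.585]
turn [ 0.002 -0.001  0.396]
w1 [ 0.49645322 -0.21796476  0.37327337] [ 2.33586973 -1.69941041 -0.25608538] [294.97318622   0.         275.69323817]
[434.2 295.4] [29.2 69.6] [ 0.3339 -0.5107  0.004 ] diam 0.042
[391.6 287.2] [21.  60.7] [ 0.3272 -0.4467  0.004 ] diam 0.03
[159.7 287.5] [19.3 63.5] [ 0.2249 -0.1318  0.004 ] diam 0.0276
[276.3 316.7] [180.9 198.6] [ 0.2294 -0.3054  0.004 ] diam 0.2673
[281.9 172.7] [74.1 74.9] [ 0.4357 -0.2458  0.004 ] diam 0.0936
[472.  103.3] [54.9 61.1] [ 0.5831 -0.4335  0.004 ] diam 0.0648
w2 [ 0.49667476 -0.21914359  0.28454091] [ 2.33451558 -1.70192162 -0.2535591 ] [294.97318622   0.         275.69323817]
[389.6 288. ] [23.4 62.7] [ 0.3667 -0.3913  0.004 ] diam 0.0254
[163.4 284.9] [25.3 59.5] [ 0.2956 -0.1569  0.004 ] diam 0.0273
[435.9 261.8] [55.7 73.2] [ 0.4105 -0.4248  0.004 ] diam 0.0588
[282.1 188.4] [94.3 96.8] [ 0.4362 -0.2456  0.004 ] diam 0.0919
side1 [0.13091825 0.75857068 0.77496078] [-0.54979395  2.53450512 -1.3345398 ] [424.49418188   0.         275.23124127]
[233.8 291.9] [19.  21.8] [0.5723 0.1095 0.004 ] diam 0.0484
[257.9 260.7] [26.2 39.4] [ 0.5712 -0.0225  0.004 ] diam 0.0725
[ 69.1 266.1] [ 93.7 191.8] [1.0398 0.2075 0.004 ] diam 0.2636
[219.6 176.5] [ 94.6 427.1] [ 0.9173 -0.3873  0.004 ] diam 0.3526
```

View pics/w2.png

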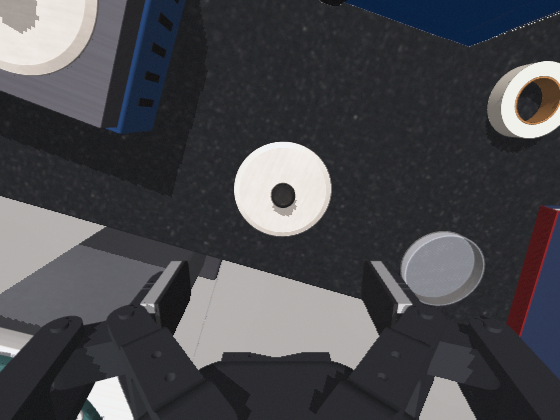

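Both wrist heights agree on (0.436,-0.2457): lid centre (282,188), knob top about (283,195). I'll use that and check again from close.

```bash
python3 -m jog '.033 .023 .1 0 0 0;.032 .023 .17 0 0 0;0 0 .17 0 0 0;0 0 .1 0 0 0;0 0 .04 0 0 0;0 0 0 0 0 0;0 0 0 0 0 0;0 0 0 0 0 0'
python3 - <<'E'
from h import *
snap('wrist','w3'); go(.436,-.2457,.007)
for f,uv in(('w1',(282,177)),('w2',(283,195))): print(ray(f,uv,.026))
blobs('w3',.004,250)
E
```

```text
clock: 3.1
tcp_pos: [0.4364, -0.2454, 0.0552]
tcp_rot: [3.102, 0.488, 0.002]
wrist_force: [-0.4, -0.1, 1.0]
finger_gap: 1.001
grasp_force: 0.0
tcp [ 0.4364 -0.2453  0.0551] t 3.15 yaw of tool x 17.87 units [-0.003  0.001  0.321]
[ 0.43435726 -0.24596723  0.026     ]
[ 0.43544655 -0.24621123  0.026     ]
[410.2 317.4] [ 16.  144.3] [ 0.3999 -0.3671  0.004 ] diam 0.0124
[158.4 288.5] [16.1 67.7] [ 0.3655 -0.1767  0.004 ] diam 0.0121
[275.3 229. ] [125.  133.8] [ 0.4375 -0.2453  0.004 ] diam 0.0876
```

View pics/w3.png

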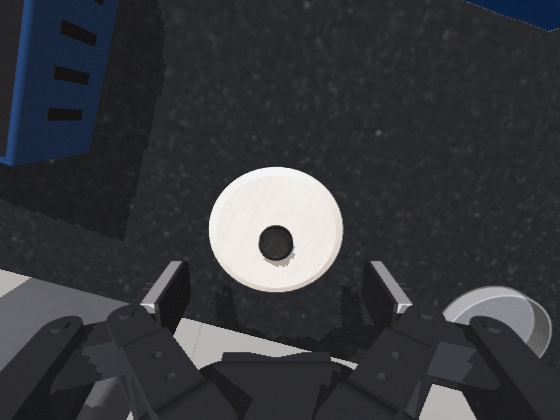

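The knob at (276,243) lies midway between the pads (about u 278). Descend and grip.

```bash
python3 -m jog '0 0 .1 0 0 0;0 0 .1 0 0 0;0 0 .07 0 0 0;0 0 .045 0 0 0;0 0 0 0 0 0;0 0 0 0 0 0'; python3 -m jog '0 0 0 0 0 0;0 0 0 0 0 0;0 0 0 0 0 0;0 0 0 0 0 0;0 0 0 0 0 0;0 0 0 0 0 0;0 0 0 0 0 0;0 0 0 0 0 0;0 0 0 0 0 0;0 0 0 0 0 0' -1 50
```

```text
clock: 3.75
tcp_pos: [0.4361, -0.2451, 0.0074]
tcp_rot: [3.103, 0.488, 0.0]
wrist_force: [0.2, 0.1, -0.1]
finger_gap: 0.999
grasp_force: 0.0
clock: 4.75
tcp_pos: [0.436, -0.2451, 0.0074]
tcp_rot: [3.103, 0.488, 0.0]
wrist_force: [-0.9, 0.6, 6.5]
finger_gap: 0.236
grasp_force: 48.6
```

```bash
python3 -m jog '0 0 -.03 0 0 0;0 0 -.1 0 0 0;0 0 -.2 0 0 0;0 0 -.2 0 0 0;0 0 -.2 0 0 0;0 0 -.2 0 0 0;0 0 -.2 0 0 0;0 0 -.2 0 0 0;0 0 -.1 0 0 0;0 0 0 0 0 0;0 0 0 0 0 0'; python3 - <<'E'
from h import *
go(.43,.15,.22)
E
```

```text
clock: 5.85
tcp_pos: [0.4357, -0.2448, 0.221]
tcp_rot: [-3.103, -0.488, 0.0]
wrist_force: [-0.7, 0.1, -1.7]
finger_gap: 0.238
grasp_force: 49.1
tcp [ 0.4357 -0.2448  0.221 ] t 5.85 yaw of tool x 17.86 units [ 0.771 -2.517  0.007]
```

```bash
python3 -m jog '.02 -.07 0 0 0 0;.04 -.13 0 0 0 0;.05 -.17 0 0 0 0;.05 -.17 0 0 0 0;.05 -.17 0 0 0 0;.05 -.17 0 0 0 0;.05 -.17 0 0 0 0;.05 -.17 0 0 0 0;.05 -.17 0 0 0 0;.05 -.17 0 0 0 0;.05 -.17 0 0 0 0;.05 -.17 0 0 0 0;.05 -.17 0 0 0 0;.05 -.17 0 0 0 0;.05 -.17 0 0 0 0;.04 -.13 0 0 0 0;.02 -.07 0 0 0 0;0 0 0 0 0 0;0 0 0 0 0 0;0 0 0 0 0 0'; python3 - <<'E'
from h import *
snap('wrist','w4'); go(.528,.1765,.2)
E
```

```text
clock: 7.85
tcp_pos: [0.4256, 0.1624, 0.2214]
tcp_rot: [3.104, 0.486, -0.001]
wrist_force: [-0.5, -0.1, -1.9]
finger_gap: 0.24
grasp_force: 49.2
tcp [0.4257 0.1624 0.2214] t 7.9 yaw of tool x 17.81 units [0.678 0.119 0.143]
```

View pics/w4.png

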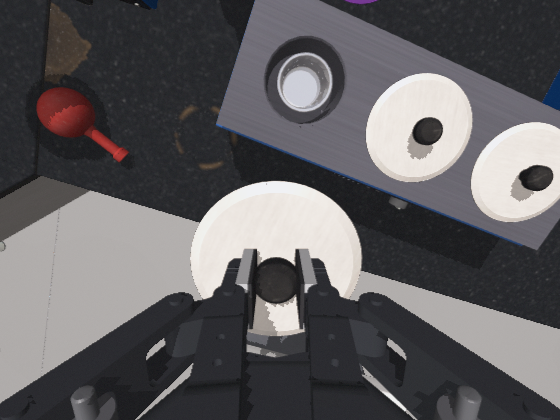

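The lid is held flat and centred between the fingers, its edges at u 190–362. The open well's rim is centred near (304,80); the heater lids are at (419,127) and about (525,172).

```bash
python3 - <<'E'
from h import *
im=cv2.imread('pics/w4.png')
g=cv2.GaussianBlur(cv2.cvtColor(im,6),(3,3),0)
# well rim: along rays from rough centre, outermost dark->plate transition
def rim(c,r0,r1,sgn,angs,gray=g):
    P=[]
    for a in np.radians(angs):
        rr=np.arange(r0,r1,.25); x=c[0]+rr*np.cos(a); y=c[1]+rr*np.sin(a)
        v=cv2.remap(gray.astype('f4'),x.astype('f4')[None],y.astype('f4')[None],1)[0]
        d=sgn*(v[8:]-v[:-8]); i=d.argmax(); P.append((x[i+4],y[i+4]))
    return np.array(P,'f4')
P=rim((304.5,80),33,52,1,range(0,360,10)); e=cv2.fitEllipse(P); print('well',e); w=ray('w4',e[0],.085);print(w)
Q=np.array([ray('w4',p,.085) for p in P]); r=np.linalg.norm(Q-w,axis=1);print('radii',(r*1000).round(1))
P=rim((419,127),40,65,-1,range(0,360,10)); e=cv2.fitEllipse(P); print('B',e,ray('w4',e[0],.088))
P=rim((276,265),70,98,-1,[*range(180,360,6)]);
s=bot.get_state(); zl=s['tcp_pos'][2]-.0074+.004
Q=np.array([ray('w4',p,zl) for p in P])
from scipy.optimize import least_squares
f=least_squares(lambda q:np.hypot(*(Q[:,:2]-q[:2]).T)-q[2],[*s['tcp_pos'][:2],.048],loss='soft_l1',f_scale=.001); print('held lid',f.x,'cost',f.cost,'tcp',s['tcp_pos'])
t=w[:2]+s['tcp_pos'][:2]-f.x[:2]
print('target tcp',t); go(t[0],t[1],.11)
E
```

```text
well ((304.22125244140625, 79.45465850830078), (80.1332015991211, 87.98529052734375), 9.864447593688965)
[0.53560588 0.1711352  0.085     ]
radii [34.7 35.5 35.7 35.7 36.2 36.1 36.2 36.7 36.5 36.4 36.9 36.9 35.9 35.9
 36.1 36.1 35.4 35.5 35.  34.6 34.7 34.4 34.2 33.9 33.7 34.1 33.6 33.5
 34.1 34.3 34.2 34.8 33.8 33.8 34.5 34.6]
B ((418.7726745605469, 127.1347427368164), (99.78898620605469, 115.1544418334961), 40.6957893371582) [0.52942149 0.05985839 0.088     ]
held lid [0.42470212 0.16161663 0.04671099] cost 1.328611300037694e-07 tcp [0.42572009 0.16237223 0.22143589]
target tcp [0.53662386 0.1718908 ]
tcp [0.4257 0.1624 0.2214] t 7.9 yaw of tool x 17.81 units [0.724 0.166 0.743]
```

```bash
python3 -m jog '.053 .015 0 0 0 0;.1 .02 0 0 0 0;.13 .03 0 0 0 0;.13 .03 0 0 0 0;.13 .03 0 0 0 0;.1 .02 0 0 0 0;.05 .01 0 0 0 0;.02 .01 0 0 0 0;0 0 .1 0 0 0;0 0 .15 0 0 0;0 0 .15 0 0 0;0 0 .15 0 0 0;0 0 .1 0 0 0;0 0 .05 0 0 0;0 0 .03 0 0 0;0 0 0 0 0 0;0 0 0 0 0 0;0 0 0 0 0 0'; python3 - <<'E'
from h import *
go(.535,.1717,.094)
snap('wrist','w5');snap('side','s5')
a=cv2.imread('pics/s5.png')[200:350,160:350]
b=cv2.imread('pics/w5.png')
cv2.imwrite('pics/c5.png',np.hstack([cv2.resize(b,(440,330)),cv2.resize(a,(360,330),interpolation=2)]))
E
```

```text
clock: 9.7
tcp_pos: [0.5355, 0.1724, 0.1127]
tcp_rot: [-3.103, -0.488, -0.002]
wrist_force: [-0.1, -0.8, -1.8]
finger_gap: 0.234
grasp_force: 49.2
tcp [0.5355 0.1724 0.1127] t 9.7 yaw of tool x 17.86 units [-0.005  0.003  0.125]
```

View pics/c5.png

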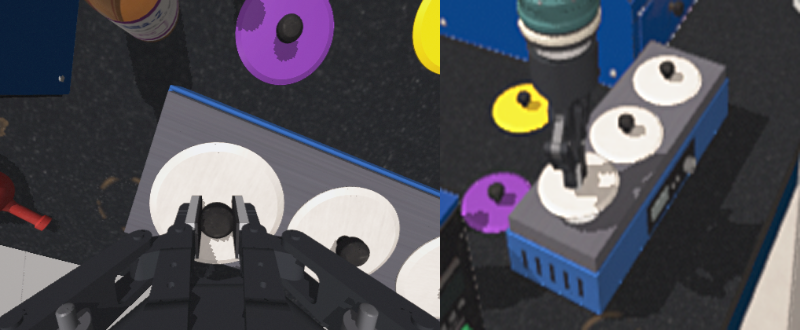

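The held lid hovers about 20 mm above the open end, clear of its neighbour and in line with the row. Lower gently.

```bash
python3 -m jog '-.005 .003 .04 0 0 0;0 0 .04 0 0 0;0 0 .025 0 0 0;0 0 .01 0 0 0;0 0 .01 0 0 0;0 0 0 0 0 0;0 0 0 0 0 0'; python3 -m jog '0 0 .005 0 0 0;0 0 .005 0 0 0;0 0 0 0 0 0;0 0 0 0 0 0'
```

```text
clock: 10.5
tcp_pos: [0.5346, 0.1717, 0.0934]
tcp_rot: [-3.103, -0.488, -0.0]
wrist_force: [-0.6, -0.2, -0.4]
finger_gap: 0.233
grasp_force: 49.2
clock: 10.9
tcp_pos: [0.5347, 0.1717, 0.0924]
tcp_rot: [-3.103, -0.488, -0.001]
wrist_force: [-3.2, -0.2, 6.9]
finger_gap: 0.235
grasp_force: 49.9
```

Contact (about 7–8 N). Release and retreat.

```bash
python3 -m jog '0 0 0 0 0 0;0 0 0 0 0 0;0 0 0 0 0 0;0 0 0 0 0 0;0 0 0 0 0 0;0 0 0 0 0 0;0 0 -.03 0 0 0;0 0 -.1 0 0 0;0 0 -.2 0 0 0;0 0 -.2 0 0 0;0 0 -.2 0 0 0;0 0 -.1 0 0 0;-.1 0 -.05 0 0 0;-.2 0 0 0 0 0;-.2 0 0 0 0 0;-.1 0 0 0 0 0;0 0 0 0 0 0;0 0 0 0 0 0' .3; python3 - <<'E'
from h import *
snap('wrist','w6');snap('side','s6')
a=cv2.imread('pics/s6.png')[200:350,160:350]
b=cv2.imread('pics/w6.png')
cv2.imwrite('pics/c6.png',np.hstack([cv2.resize(b,(440,330)),cv2.resize(a,(360,330),interpolation=2)]))
blobs('w6',.088)
E
```

```text
clock: 12.7
tcp_pos: [0.4487, 0.144, 0.2238]
tcp_rot: [3.104, 0.488, 0.001]
wrist_force: [-0.1, 0.9, -0.5]
finger_gap: 0.648
grasp_force: 0.0
[491.1 188. ] [ 87.4 108.3] [ 0.5229 -0.0511  0.088 ] diam 0.0844
[388.6 145.3] [ 97.9 109.5] [0.5296 0.0598 0.088 ] diam 0.0906
[275.6 100.8] [107.2 113.7] [0.5345 0.1712 0.088 ] diam 0.095
```

View pics/c6.png

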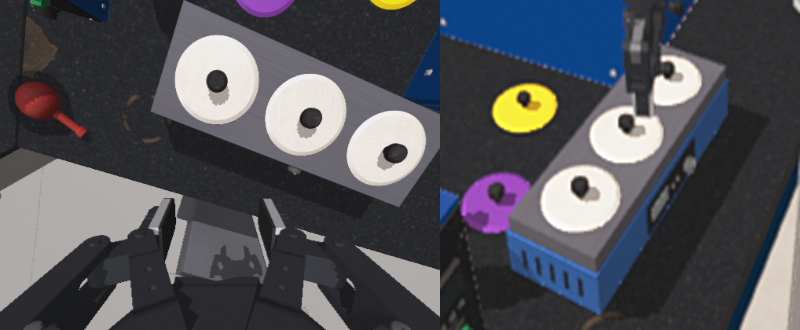

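The lid lies flat at (0.5345, 0.1712), about 1 mm from the measured well centre. It is in line with the other two lids (111 mm spacing), and they have not moved.

```bash
python3 -c "
from workcell import bot
print(bot.sign_off())"
```

```text
the job is handed in; nothing more can be done
None
```

I set the spare lid flat over the open well, about 1 mm off its measured centre, left the other two lids in place, and handed the job in at about 13 s.

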